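# Refit the peeling plate of a washed potato peeler and hold it home

## Task

The bench potato peeler has been washed and goes back together: first push its discharge door shut until it snaps onto its catch. Then take the round peeling plate off the tub it is draining on, lower its keyed shaft into the drive hub at the bottom of the drum, turn the plate until the keys drop into the hub's keyways and push it fully home against the springy seal. Finish still holding the plate and pressing it right down, so that I can do up the locking screw from underneath, and leave everything else on the table where it stands.

Things in the scene. Friction and masses are not known exactly. Their poses are not given: they have to be found in the camera images.
- peeler: Bench potato peeler, stainless steel, fixed. Origin on the table under the axis of its upright drum, z up; -x points out of its front (door, chute), +x to the rear motor housing (x 137 to 247 mm, 240 mm wide, top at 270 mm). Square base 304 mm wide, 150 mm high. The chute reaches out to x = -257 mm, 130 mm wide, all below 170 mm; the door frame to x = -144 mm, top at 279 mm.
- drum_rim (a point): Centre of the open mouth of the drum, 280 mm above the table, on the drum's axis. Inner radius 125 mm, outer 130 mm, no lid; the drum's floor lies 130 mm below.
- discharge_door (a joint): Upright hinged aluminium door of the drum, in rad: 0 = shut on its catch, growing as it swings out (clockwise from above); starts 0.7 to 1.2 and stays where it is left. 130 mm wide, 14 mm thick, height 165 to 261 mm. A spring ball catch pushes back from 0.10 rad (about 5 N at the grip); past 0.05 rad it snaps the door to 0 and keeps it there.
- door_grip (a point): Centre of the flat outer face of the block grip on the door, the place to push: 46 mm wide, 26 mm high, 26 mm off the door, 238 mm above the table. It turns with the door, 100 mm along it from the hinge axis and 33 mm out from the plane of the hinge axis. Its -x axis points out of the door, its y axis from the free edge to the hinge.
- door_hinge (a point): Point on the upright hinge axis of the discharge door, 238 mm above the table, fixed on the peeler with the peeler's axes.
- hub_mouth (a point): Centre of the upper face of the steel drive hub on the drum's axis, 175 mm above the table, 25 mm above the drum floor; hub about 58 mm across. Bore 22.4 mm, 45 mm deep, with two opposite keyways 11 mm wide reaching 18.5 mm from the axis. z up; x runs through the keyways, at any angle in the drum (half a turn is the same). A stiff gear motor holds the hub up to 0.8 N m.
- seal_top (a point): Centre of the springy rubber seal ring round the hub, radius 42 mm, at the height of its upper edge: 8 mm above the hub's face when free. The plate presses it down on going home: 1.6 N per mm, 13 N when home, so that a released plate floats up about 4 mm.
- peel_plate: Round peeling plate, 216 mm diameter, 12 mm thick, gritty grey top, 0.5 to 0.7 kg, lying level across the tub's rim, underside 100 mm above the table. Origin at the centre of its underside, z up. Grip: aluminium block in the middle of the top, 60 mm along x, 24 mm along y, 12 to 52 mm above the origin. Home = underside on the hub's upper face, origin at hub_mouth.
- shaft_tip (a point): Lower end of the steel shaft under the plate, 40 mm below the plate's origin. Shaft 20 mm diameter, its last 8 mm tapering to 12 mm. Two opposite keys along the plate's +x and -x, 8 mm wide, reaching 17 mm from the axis, from the plate's underside 24 mm down: off the keyways the plate stops 24 mm above home; in them it has about 0.1 rad of play.
- tub: Clear plastic square tub, loose, 190 by 190 mm, 100 mm high, walls 5 mm, open on top, empty; origin at the centre of its underside. The peeling plate lies on it.
- brush: Bystander: scrubbing brush lying flat, origin under its middle.
- detergent: Bystander: clear bottle, 68 mm diameter, 200 mm high, origin under its foot.
- jug: Bystander: white plastic measuring jug with handle, 90 mm diameter, 110 mm high, origin under its foot.
- shaker: Bystander: steel shaker, 56 mm diameter, 90 mm high, origin under its foot.
- jar: Bystander: small glass jar, 48 mm diameter, 70 mm high, origin under its foot.
- scraper: Bystander: spatula lying flat, origin under its middle.

How it is judged:
On the way, in this order (a step that is already met when the one before it is completed fails the run):
1. the discharge door is shut and seated on its catch (value of joint discharge_door below 0.03 rad), for 0.2 s.
2. the plate's shaft is keyed into the hub and pressed home (z of peel_plate in the frame of hub_mouth below 0.002 m and horizontal distance between peel_plate and hub_mouth below 0.003 m and angle between the x axis of peel_plate and the x axis of hub_mouth, either way round below 0.17 rad), for 0.2 s.
At the end, for the whole second after the job is handed in: The door is on its catch (below 0.03 rad); the plate is in the hub (within 0.17 rad of the keyways, 3 mm of the axis, 0.05 rad of level), its underside less than 2 mm above the hub, at rest, the fingers on it with over 5 N; bystanders within 30 mm, the tub within 50 mm of their places (all of step 2 and value of joint discharge_door below 0.03 rad and angle between peel_plate's own z axis and vertical below 0.05 rad and linear speed of peel_plate below 0.01 m/s and contact force between the fingers and peel_plate above 5 N); the arm keeps its last pose, push and grip.
It fails at once if a bystander is pushed out of its place by more than 30 mm (distance of any of brush, detergent, jug, shaker, jar, scraper from where it was at the start of the episode above 0.03 m).
It fails at once if the tub is pushed away by more than 50 mm (distance of tub from where it was at the start of the episode above 0.05 m).
It also fails if it takes over 72 s, if anything falls off the work surface, if the arm or the gripper's body presses on something with over 40 N, if the wrist force passes 120 N, or if a joint passes its speed limit or range.

## Robot

A 6-joint arm with a two-finger parallel gripper is mounted at the origin on the work surface. World frame = base frame: x ahead of the robot, y to its left, z up, the work surface at z = 0. Lengths are in m, angles in rad, forces in N, time in s.
With the tool pointing down it reaches from about 0.25 to 0.725 m from the base axis. Payload 4 kg.
Tool frame: the origin (TCP) lies on the centre line of the jaws, within the pads' length; the fingertips stand 22 mm ahead of it and the grasp point (between the pads) lies 3 mm ahead of it; z points along the fingers, y is the line along which they close (so a half turn about z gives the same grasp; the last joint's range is limited). The gripper opens to 85 mm and grips with 20 to 120 N. Pads are 22 mm wide; open, the fingers measure 114 mm over their backs; the gripper's body (76 mm by 85 mm) begins 54 mm behind the grasp point. The pads swing forward as they close: fully open they stand 13 mm farther back than shut.
Start: joints at [1.258, 0.241, 0.005, 1.335, 0, 1.571], TCP at [0.154, 0.476, 0.253] pointing down, gripper open.
Joint ranges: [-2.72, 2.72], [-1.05, 1.87], [-1.09, 1.28], [-1.99, 2.15], [-1.42, 1.44], [-3.14, 3.14]. Speed limits (rad/s): [2.79, 2.79, 3.14, 3.14, 3.14, 3.14].

## Interface

Orientations are given as a unit quaternion [x, y, z, w].
In Python, from workcell import bot gives the robot as it stands.
- The arm moves only by the shell command python3 -m inch 'ROWS'. ROWS is JSON, one flat list of numbers, 7 for each row, row after row: the shift along the world's x, y, z in mm, then the turn, a rotation vector about the world's x, y, z in rad, then the opening in per cent of the stroke, from 0 (shut) to 100 (fully open). A call has 1 to 8 rows; each row is the pose to reach, as a shift and turn from the pose commanded when the call began; what a row does not reach only later rows make up. A row lasts 1/12 s, in which the tool goes at most 41.7 mm and 7.16 degrees, less where a joint would pass 70% of its speed; a pose out of reach is approached as far as the arm can. A call with a gripper value outside its range is refused whole. The fingers move at their own pace and stop on an object; the grip force is fixed at half the most. Time passes only in rows, so rows that repeat a pose let the fingers close. It gives the time, the measured TCP pose, the force, the opening and the grip force at its end, in the units of the state.
- bot.get_obs(): the state, without advancing time (a new reading comes with each control period).
- bot.camera(name): name is "scene" or "top"; returns the picture (384x512x3 uint8, blue, green, red); there is no depth.
- bot.camera_info(name): a dict with "intrinsics" (3x3 intrinsics, pixels), "camera_from_world" (4x4, takes a point from world to camera coordinates). Camera axes: x right, y down, z forward; pixel columns grow to the right and rows downward; lengths in m; the calibration is good to about 2 mm. A picture is of the moment at which its call begins. camera_info takes no time and is no camera call.
- bot.job_done(): hands the job in; it is judged then, once.
Trained networks look in the newest picture that a camera, given by its name, has taken for a name from the list of things; names that differ only in an ending like _2 or _b are one class to them, and where a whole thing is asked for, a point or a joint stands for the part that bears it (a point fixed in the world has none). Each returns a list of dicts, best first, with "confidence" (0 to 1); they miss things now and then, are a little off and sometimes report something else, mostly with a low value. They report only what shows in the picture. A call takes as long as a camera call.
- bot.silhouettes(camera, target): "mask" (384x512 bool, what is visible of it) and "uv" ([column, row] in pixels, amid what is visible of it).
- bot.spot_point(camera, target): "uv" ([column, row] in pixels: a listed point, or the origin of a listed thing).
The state is a dict: "clock": time; "joint_pos": joint angles; "joint_vel": joint speeds; "tau": joint torques, N m; "eef_pos": TCP position; "tool_rot": TCP orientation; "ft_force": force on the tool from outside, world axes, zero at the start; "ft_torque": the same for the moment, N m; "grip_width": finger opening in m; "grasp_force": force on a finger pad.
Only numpy, scipy, OpenCV 4.12 (cv2) and the standard library are available. Lean on these libraries where they do the work, as an engineer would, in place of code of your own. Each camera call takes 0.05 s, during which the arm holds its last target. There are 200 camera calls.

## Working session

There is one attempt and no reset: what is moved stays moved. The work goes in short steps, Python scripts to look and compute and a shell command to move; the robot and the scene stay as the last step left them, time stands still between calls to the robot, and variables do not carry over. Pictures are saved under pics/ and viewed, at most 10 in all, crops included, and the job is handed in when it is done.

```bash
mkdir -p pics; cat > h.py <<'E'
import numpy as np, cv2
from workcell import bot
def ray(cam,uv):
    i=bot.camera_info(cam);K=np.array(i["intrinsics"]);T=np.array(i["camera_from_world"])
    d=T[:3,:3].T@np.linalg.solve(K,[uv[0],uv[1],1]);return -T[:3,:3].T@T[:3,3],d
def atz(cam,uv,z):
    c,d=ray(cam,uv);return c+d*(z-c[2])/d[2]
def proj(cam,p):
    i=bot.camera_info(cam);q=np.array(i["camera_from_world"])@[*p,1];q=np.array(i["intrinsics"])@q[:3];return q[:2]/q[2]
E
python3 - <<'E'
from h import *
np.set_printoptions(precision=4,suppress=True)
Z=dict(drum_rim=.28,door_grip=.238,door_hinge=.238,hub_mouth=.175,seal_top=.183,peel_plate=.1,peeler=0,tub=0,brush=0,detergent=0,jug=0,shaker=0,jar=0,scraper=0)
for c in("scene","top"):
    im=bot.camera(c);cv2.imwrite(f"pics/{c}0.png",im)
    print(c,ray(c,(256,192)))
    for n,z in Z.items():
        for r in bot.spot_point(c,n)[:2]: print(n,np.round(r["uv"],1),round(r["confidence"],2),atz(c,r["uv"],z))
o=bot.get_obs();print(o["clock"],o["eef_pos"],o["tool_rot"],o["ft_force"])
E
```

```text
scene (array([1.3363, 0.2713, 0.9017]), array([-0.6816, -0.3711, -0.6306]))
door_grip [290.7 175. ] 0.8 [ 0.5048 -0.0674  0.238 ]
door_grip [374.  205.8] 0.31 [0.528  0.1785 0.238 ]
door_hinge [326.9 181. ] 0.69 [0.484  0.0342 0.238 ]
door_hinge [211.6 282.7] 0.2 [ 0.9302 -0.0593  0.238 ]
hub_mouth [366.2 236.8] 0.67 [0.5814 0.1839 0.175 ]
seal_top [372.4 232.8] 0.64 [0.5682 0.195  0.183 ]
peel_plate [217.1 180.9] 0.75 [ 0.4781 -0.3466  0.1   ]
peeler [214.  284.4] 0.62 [ 0.7863 -0.1684  0.    ]
tub [215.5 202. ] 0.77 [ 0.4789 -0.3614 -0.    ]
brush [213.6 282.7] 0.61 [ 0.7818 -0.1727  0.    ]
brush [292.1 210.5] 0.56 [ 0.3938 -0.0997  0.    ]
detergent [187.  262.8] 0.78 [ 0.7571 -0.2844  0.    ]
jug [212.8 283.4] 0.67 [ 0.785  -0.1734  0.    ]
jug [293.8 210.9] 0.37 [ 0.393  -0.0936  0.    ]
shaker [163.2 219.6] 0.87 [ 0.6393 -0.4698  0.    ]
jar [260.6 276.9] 0.54 [ 0.7006 -0.063   0.    ]
scraper [180.4 188.9] 0.6 [ 0.4761 -0.5193  0.    ]
top (array([ 0.4014, -0.1407,  1.3446]), array([ 0.1561, -0.0383, -0.9871]))
drum_rim [103.8 190.9] 0.58 [0.5719 0.1856 0.28  ]
drum_rim [116.7 194.9] 0.37 [0.5622 0.1543 0.28  ]
door_grip [213.1 213.8] 0.83 [ 0.521  -0.0758  0.238 ]
door_hinge [162.9 220.9] 0.63 [0.5032 0.0488 0.238 ]
hub_mouth [115.8 194.1] 0.56 [0.5802 0.1859 0.175 ]
seal_top [117.2 195.4] 0.84 [0.5755 0.1798 0.183 ]
peel_plate [309.6 228.6] 0.62 [ 0.494  -0.3396  0.1   ]
peeler [132.5 207.5] 0.91 [0.5658 0.1825 0.    ]
peeler [248.5 134.9] 0.5 [ 0.7955 -0.1701  0.    ]
tub [367.1 238.8] 0.28 [ 0.4703 -0.5306  0.    ]
brush [221.9 264.8] 0.95 [ 0.3935 -0.0898  0.    ]
detergent [286.  151.3] 0.78 [ 0.7431 -0.2873  0.    ]
jug [246.1 137.5] 0.92 [ 0.787  -0.1625  0.    ]
shaker [349.8 180.6] 0.97 [ 0.6503 -0.4846  0.    ]
jar [212.3 159. ] 0.56 [ 0.7176 -0.0575  0.    ]
scraper [366.8 239.1] 0.67 [ 0.4694 -0.5297  0.    ]
1.5 [0.1539 0.4757 0.2533] [ 0.1558  0.9878 -0.     -0.    ] [-0.3961  0.1375  0.2885]
```

View pics/top0.png

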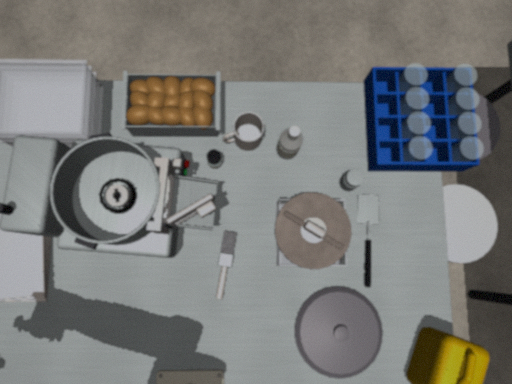

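View pics/scene0.png

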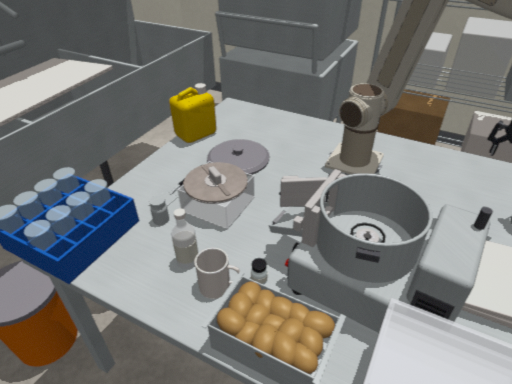

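The top view shows the drum at (105,190), with the door opening toward +col: hinge near (165,222), grip near (208,208). The plate on the tub is at (312,230), with its grip block running from (300,222) to (324,240). I'll refine the centres and angles from enlarged crops.

```bash
python3 - <<'E'
from h import *
np.set_printoptions(precision=4,suppress=True)
from scipy.optimize import minimize
im={c:cv2.imread(f"pics/{c}0.png") for c in("top","scene")}
def circ(c,p,r,n=120):
    return np.array([proj(c,[p[0]+r*np.cos(t),p[1]+r*np.sin(t),p[2]]) for t in np.linspace(0,2*np.pi,n,endpoint=False)])
# plate centre by mask ellipse fit in both cams
bot.camera("top");bot.camera("scene")
for c in("top","scene"):
    for n in("peel_plate","tub","discharge_door"):
        r=bot.silhouettes(c,n)[:1]
        if r:
            m=r[0]["mask"].astype(np.uint8);k=max(cv2.findContours(m,0,1)[0],key=cv2.contourArea)
            (x,y),ax,a=cv2.fitEllipse(k) if n=="peel_plate" else cv2.minAreaRect(k)
            print(c,n,round(r[0]["confidence"],2),m.sum(),(x,y),ax,a,atz(c,(x,y),.108 if n=="peel_plate" else .05))
# rim: grad fit
def score(p,c,z,r):
    g=cv2.GaussianBlur(cv2.cvtColor(im[c],6),(0,0),1).astype(float)
    a=circ(c,[*p,z],r-.004).astype(np.float32);b=circ(c,[*p,z],r+.004).astype(np.float32)
    A=cv2.remap(g,a[None,:,0].copy(),a[None,:,1].copy(),1);B=cv2.remap(g,b[None,:,0].copy(),b[None,:,1].copy(),1)
    return np.abs(np.mean(A-B))
for nm,c,z,r,p0 in(("rim_in","top",.28,.125,(.575,.184)),("rim_out","top",.28,.13,(.575,.184)),("rim_in","scene",.28,.125,(.575,.184)),("seal","top",.183,.044,(.575,.184)),("hub","top",.175,.029,(.575,.184)),("plate","top",.112,.108,(.49,-.34)),("plate","scene",.112,.108,(.49,-.34))):
    b=max(((score((x,y),c,z,r),x,y) for x in np.arange(p0[0]-.02,p0[0]+.0201,.001) for y in np.arange(p0[1]-.02,p0[1]+.0201,.001)))
    print(nm,c,np.round(b,4))
A=cv2.resize(im["top"][160:230,80:155],None,fx=5.3,fy=5.3,interpolation=2)
B=cv2.resize(im["top"][185:275,265:360],None,fx=4.1,fy=4.1,interpolation=2)
C=cv2.resize(im["scene"][205:265,330:405],None,fx=5.3,fy=5.3,interpolation=2)
D=cv2.resize(im["top"][140:260,145:245],None,fx=2,fy=2,interpolation=2)
o=np.zeros((600,800,3),np.uint8)
A=A[:300,:400];o[:A.shape[0],:A.shape[1]]=A
for q,(y,x) in((B,(0,400)),(C,(300,0)),(D,(300,400))):
    q=q[:300 if y else 300,:400];
    q=q if q is not B else cv2.resize(im["top"][190:270,270:355],None,fx=3.7,fy=3.7,interpolation=2)[:300,:400]
    o[y:y+q.shape[0],x:x+q.shape[1]]=q
cv2.imwrite("pics/crops.png",o)
E
```

```text
top peel_plate 0.79 4713 (312.0507507324219, 230.46945190429688) (76.15373229980469, 77.03057861328125) 140.79983520507812 [ 0.4882 -0.3451  0.108 ]
top tub 0.92 451 (279.6147766113281, 258.73773193359375) (24.198970794677734, 12.291540145874023) 50.194427490234375 [ 0.4106 -0.2584  0.05  ]
top discharge_door 0.58 685 (192.12646484375, 213.0233612060547) (17.351572036743164, 53.19846725463867) 59.858612060546875 [ 0.5435 -0.0035  0.05  ]
scene peel_plate 0.96 2074 (215.8787078857422, 182.7165069580078) (40.332305908203125, 63.114837646484375) 84.41100311279297 [ 0.497  -0.3386  0.108 ]
scene tub 0.94 1555 (218.29000854492188, 204.47206115722656) (49.38066101074219, 76.67533111572266) 81.63410949707031 [ 0.5329 -0.3111  0.05  ]
scene discharge_door 0.65 1088 (302.5, 190.5) (31.0, 47.0) 90.0 [ 0.3334 -0.0896  0.05  ]Traceback (most recent call last):
  File "<stdin>", line 23, in <module>
  File "<stdin>", line 23, in <genexpr>
  File "<stdin>", line 19, in score
  File "<stdin>", line 6, in circ
  File "h.py", line 9, in proj
    i=bot.camera_info(cam);q=np.array(i["camera_from_world"])@[*p,1];q=np.array(i["intrinsics"])@q[:3];return q[:2]/q[2]
ValueError: time passes only in moves, steps and waits
```

```bash
cat > h.py <<'E'
import numpy as np, cv2
from workcell import bot
np.set_printoptions(precision=4,suppress=True)
I={c:{k:np.array(v,float) for k,v in bot.camera_info(c).items() if k in("intrinsics","camera_from_world")} for c in("scene","top")}
def ray(cam,uv):
    K,T=I[cam]["intrinsics"],I[cam]["camera_from_world"]
    d=T[:3,:3].T@np.linalg.solve(K,[uv[0],uv[1],1]);return -T[:3,:3].T@T[:3,3],d
def atz(cam,uv,z):
    c,d=ray(cam,uv);return c+d*(z-c[2])/d[2]
def proj(cam,P):
    K,T=I[cam]["intrinsics"],I[cam]["camera_from_world"]
    q=(np.atleast_2d(P)@T[:3,:3].T+T[:3,3])@K.T;return q[:,:2]/q[:,2:]
E
cat > m.py <<'E'
from h import *
im={c:cv2.imread(f"pics/{c}0.png") for c in("top","scene")}
G={c:cv2.GaussianBlur(cv2.cvtColor(im[c],6),(0,0),.8).astype(np.float32) for c in im}
t=np.linspace(0,2*np.pi,120,endpoint=False);cs=np.c_[np.cos(t),np.sin(t),0*t]
def samp(c,p,r):
    a=proj(c,np.array(p)+r*cs).astype(np.float32);return cv2.remap(G[c],a[None,:,0].copy(),a[None,:,1].copy(),1)
for nm,c,z,r,p0 in(("rim_in","top",.28,.125,(.575,.184)),("rim_out","top",.28,.13,(.575,.184)),("rim_in","scene",.28,.125,(.575,.184)),("rim_out","scene",.28,.13,(.575,.184)),("seal","top",.183,.044,(.575,.184)),("hub","top",.175,.029,(.575,.184)),("plate","top",.112,.108,(.49,-.34)),("plate","scene",.112,.108,(.49,-.34))):
    b=max(((abs(np.mean(samp(c,(x,y,z),r-.003)-samp(c,(x,y,z),r+.003))),x,y) for x in np.arange(p0[0]-.02,p0[0]+.0201,.001) for y in np.arange(p0[1]-.02,p0[1]+.0201,.001)))
    print(nm,c,np.round(b,4))
def cr(c,x,y,w,h): return cv2.resize(im[c][y:y+h,x:x+w],(400,300),interpolation=2)
o=np.vstack([np.hstack([cr("top",84,164,72,54),cr("top",262,190,104,78)]),np.hstack([cr("scene",332,206,72,54),cr("top",145,140,160,120)])])
cv2.imwrite("pics/crops.png",o)
E
python3 m.py
```

```text
rim_in top [32.418  0.577  0.182]
rim_out top [27.0586  0.578   0.186 ]
rim_in scene [42.4816  0.575   0.185 ]
rim_out scene [17.1243  0.577   0.185 ]
seal top [48.3389  0.576   0.179 ]
hub top [49.5675  0.578   0.184 ]
plate top [19.6773  0.491  -0.345 ]
plate scene [12.0116  0.487  -0.347 ]
```

View pics/crops.png

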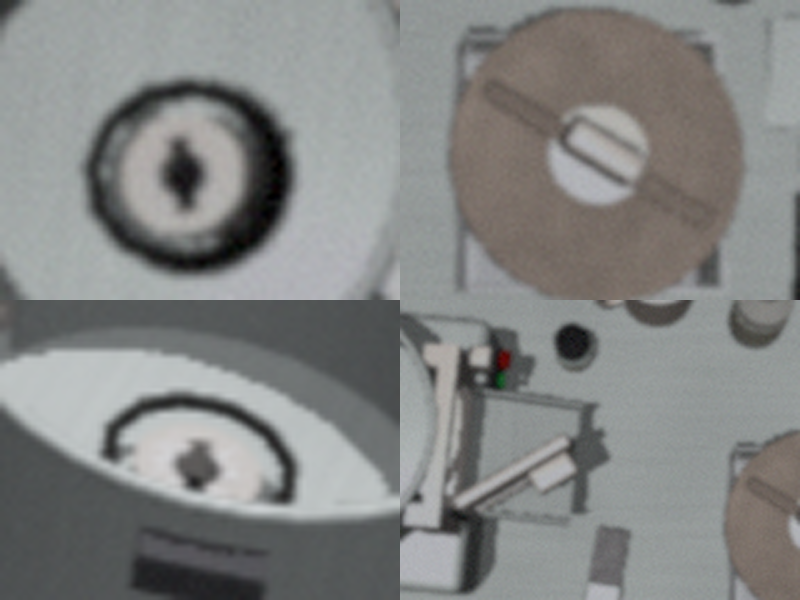

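The crop shows the keyways near-vertical, from crop (179,138) to (186,212). The plate's bar and grip run from (490,92) to (705,215). The door's top edge runs from the hinge at (455,500) to the free end at (570,440), with the grip block top around (553,470).

```bash
python3 - <<'E'
from h import *
T=lambda x,y,ox,oy,s,z:atz("top",(ox+x*s-.5,oy+y*s-.5),z)
k=[T(179,138,84,164,.18,.175),T(186,212,84,164,.18,.175)];print("key",k,np.arctan2(*(k[0]-k[1])[1::-1]),(k[0]+k[1])/2)
b=[T(490-400,92,262,190,.26,.112),T(705-400,215,262,190,.26,.112)];print("bar",b,np.arctan2(*(b[0]-b[1])[1::-1]),(b[0]+b[1])/2)
b=[T(567-400,125,262,190,.26,.152),T(645-400,165,262,190,.26,.152)];print("block",(b[0]+b[1])/2)
f=[T(450-400,345-300,145,140,.4,.279),T(420-400,525-300,145,140,.4,.279)];print("frame",f,np.arctan2(*(f[0]-f[1])[1::-1]))
d=[T(55,200,145,140,.4,.261),T(170,140,145,140,.4,.261)];print("door",d,np.arctan2(*(d[1]-d[0])[1::-1]))
for n,(x,y) in dict(g1=(533,475),g2=(570,450),g3=(577,470),g4=(543,493)).items():print(n,T(x-400,y-300,145,140,.4,.251))
E
timeout 60 python3 -m inch '[0,0,60,0,0,0,0, 40,-10,60,0,0,0.12,0]'
```

```text
key [array([0.5956, 0.1868, 0.175 ]), array([0.56  , 0.1818, 0.175 ])] 0.13744972524892451 [0.5778 0.1843 0.175 ]
bar [array([ 0.5357, -0.2693,  0.112 ]), array([ 0.4464, -0.4237,  0.112 ])] 1.0466493781586013 [ 0.491  -0.3465  0.112 ]
block [ 0.4939 -0.3462  0.152 ]
frame [array([0.6553, 0.0424, 0.279 ]), array([0.4788, 0.0659, 0.279 ])] -0.1325630413590018
door [array([0.5045, 0.0362, 0.261 ]), array([ 0.5638, -0.0752,  0.261 ])] -1.081085534219991
g1 [ 0.5302 -0.0384  0.251 ]
g2 [ 0.5553 -0.0747  0.251 ]
g3 [ 0.5353 -0.0819  0.251 ]
g4 [ 0.5123 -0.0485  0.251 ]
clock: 2.07
eef_pos: [0.1845, 0.4677, 0.3125]
tool_rot: [0.096, 0.995, -0.0, -0.001]
ft_force: [0.0, 1.7, 2.2]
grip_width: 0.0639
grasp_force: 0.0
```

```bash
python3 - <<'E'
from workcell import bot
o=bot.get_obs();print(o["joint_pos"],o["clock"])
E
```

```text
[1.1934443  0.23005321 0.14420725 1.48585497 0.00275778 1.38555664] 2.0667
```

```bash
python3 -m inch '[37,-69,10,0,0,0.12,0, 75,-138,20,0,0,0.24,0, 112,-207,20,0,0,0.36,0, 150,-276,20,0,0,0.48,0, 150,-276,20,0,0,0.5,0, 150,-276,20,0,0,0.5,0, 150,-276,20,0,0,0.5,0, 150,-276,20,0,0,0.5,0]' | head -3
python3 -m inch '[140,-276,0,0,0,0.18,0, 140,-276,0,0,0,0.18,0, 140,-276,0,0,0,0.18,0, 140,-276,0,0,0,0.18,0, 140,-276,0,0,0,0.18,0, 140,-276,0,0,0,0.18,0, 140,-276,0,0,0,0.18,0, 140,-276,0,0,0,0.18,0]'
```

```text
clock: 2.73
eef_pos: [0.339, 0.189, 0.3312]
tool_rot: [-0.149, 0.989, -0.0, 0.001]
clock: 3.4
eef_pos: [0.4796, -0.0882, 0.3306]
tool_rot: [-0.236, 0.972, -0.001, 0.0]
ft_force: [0.3, 1.1, -0.2]
grip_width: 0.0001
grasp_force: 0.0
```

```bash
python3 -m inch '[0,0,-40,0,0,0,0, 0,0,-80,0,0,0,0, 0,0,-80,0,0,0,0]' | sed -n 1,4p
cat > crop.py <<'E'
import sys
from h import *
n=sys.argv[1];o=[]
for a in sys.argv[2:]:
    c,x,y,w,h=a.split(",");x,y,w,h=map(int,(x,y,w,h))
    o.append(cv2.resize(bot.camera(c)[y:y+h,x:x+w],(400,300),interpolation=2))
cv2.imwrite(f"pics/{n}.png",np.hstack(o))
E
python3 crop.py door1 top,145,140,120,90 scene,250,130,120,90
```

```text
clock: 3.65
eef_pos: [0.4711, -0.0843, 0.2411]
tool_rot: [-0.237, 0.972, 0.004, -0.01]
ft_force: [-3.8, 0.7, -2.4]
```

View pics/door1.png

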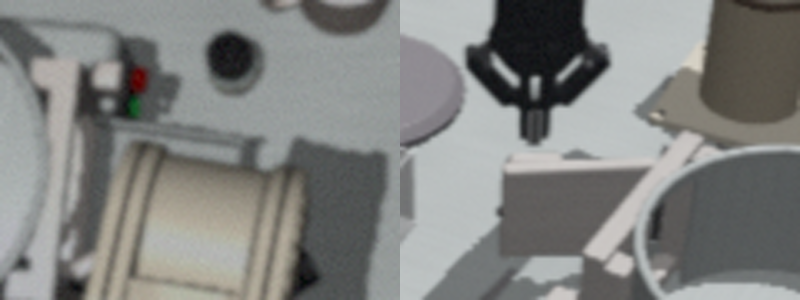

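```bash
python3 - <<'E'
import numpy as np
from workcell import bot
print(bot.get_obs()["eef_pos"],bot.get_obs()["ft_force"])
for H in ((.506,.039),(.498,.048)):
  for th in (.95,.8,.6,.4,.2,.1,0,-.1):
    a=-.1326-th;u=np.array([np.cos(a),np.sin(a)]);n=np.array([u[1],-u[0]])
    print(th,np.round((np.array(H)+.1*u+.044*n-[.484,-.086])*1000),end=" ")
  print()
E
```

```text
[ 0.47723933 -0.08467971  0.2499803 ] [1.47331183 0.61199822 0.52201534]
0.95 [30. 16.] 0.8 [46. 18.] 0.6 [67. 25.] 0.4 [86. 36.] 0.2 [102.  51.] 0.1 [109.  59.] 0 [115.  68.] -0.1 [121.  78.] 
0.95 [22. 25.] 0.8 [38. 27.] 0.6 [59. 34.] 0.4 [78. 45.] 0.2 [94. 60.] 0.1 [101.  68.] 0 [107.  77.] -0.1 [113.  87.]
```

```bash
python3 -m inch '[20,13,0,0,0,0,0, 32,20,0,0,0,0.06,0, 44,23,0,0,0,0.15,0, 55,27,0,0,0,0.25,0, 66,32,0,0,0,0.35,0, 76,37,0,0,0,0.45,0, 85,43,0,0,0,0.55,0, 93,50,0,0,0,0.65,0]'
python3 - <<'E'
from h import *
cv2.imwrite("pics/d.png",bot.camera("top"))
bot.camera("scene")
for c in("top","scene"):
    for r in bot.spot_point(c,"door_grip")[:1]:print(c,r,atz(c,r["uv"],.238))
E
```

```text
clock: 4.42
eef_pos: [0.5744, -0.0344, 0.2556]
tool_rot: [-0.538, 0.843, -0.003, 0.003]
ft_force: [-1.0, -0.4, -1.5]
grip_width: 0.0001
grasp_force: 0.6
top {'uv': [211.7, 157.6], 'confidence': 0.4} [ 0.6653 -0.0707  0.238 ]
scene {'uv': [294.6, 191.0], 'confidence': 0.68} [ 0.5667 -0.0281  0.238 ]
```

```bash
python3 -m inch '[6,6,0,0,0,0.1,0, 11,12,0,0,0,0.2,0, 15,18,0,0,0,0.28,0, 15,18,0,0,0,0.3,0]' | sed -n 1,4p
python3 -m inch '[3,6,0,0,0,0.04,0, 3,10,0,0,0,0.04,0,3,10,0,0,0,0.04,0]'| sed -n 1,4p
python3 -m inch '[1,5,0,0,0,0,0, 1,8,0,0,0,0,0,1,8,0,0,0,0,0]'| sed -n 1,4p
```

```text
clock: 4.95
eef_pos: [0.5873, -0.0166, 0.2526]
tool_rot: [-0.656, 0.755, -0.001, 0.001]
ft_force: [0.6, 0.1, 0.1]
clock: 5.2
eef_pos: [0.589, -0.0124, 0.2524]
tool_rot: [-0.668, 0.744, -0.005, -0.004]
ft_force: [-2.2, -15.5, 2.5]
clock: 5.45
eef_pos: [0.589, -0.012, 0.2526]
tool_rot: [-0.666, 0.746, -0.01, -0.009]
ft_force: [-5.6, -33.8, 4.1]
```

```bash
python3 -m inch '[-3,-20,0,0,0,0,0, -10,-50,0,0,0,0,0, -15,-80,0,0,0,0,0, -15,-80,60,0,0,0,50]' | sed -n 1,4p
python3 -m inch '[-20,-40,10,0,0,-0.1,100, -40,-80,20,0,0,-0.2,100, -50,-120,20,0,0,-0.3,100, -60,-150,20,0,0,-0.37,100]' | sed -n 1,4p
python3 crop.py door2 top,145,140,120,90 scene,250,130,120,90
```

```text
clock: 5.78
eef_pos: [0.5668, -0.0829, 0.2821]
tool_rot: [-0.667, 0.745, 0.009, -0.009]
ft_force: [-1.0, 0.9, -2.7]
clock: 6.12
eef_pos: [0.5148, -0.2307, 0.3152]
tool_rot: [-0.52, 0.854, -0.002, 0.001]
ft_force: [1.0, -0.1, -0.5]
```

View pics/door2.png

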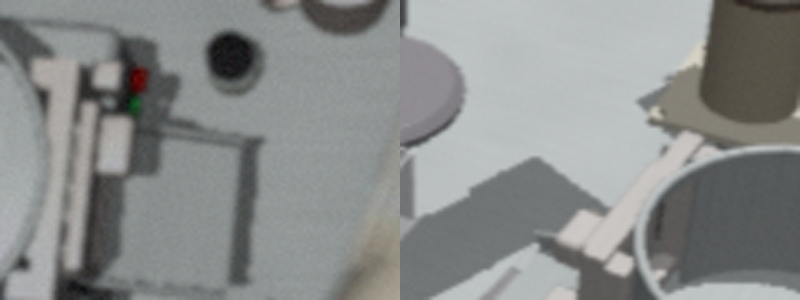

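The door now lies parallel to its frame, in the top view from (90,100) to (72,268), so it is shut. Next I'll go above the plate.

```bash
python3 -m inch '[-15,-58,0,0,0,-0.03,100, -30,-116,-40,0,0,-0.06,100, -30,-116,-80,0,0,-0.06,100, -30,-116,-100,0,0,-0.06,100, -30,-116,-100,0,0,-0.06,100, -30,-116,-100,0,0,-0.06,100]' | sed -n 1,7p
python3 - <<'E'
from h import *
o=bot.get_obs();q=o["tool_rot"];print(o["clock"],o["eef_pos"],2*np.arctan2(q[1],q[0])-np.pi/2,o["joint_pos"][5])
E
python3 crop.py plate1 top,252,170,120,90 scene,150,125,120,90
```

```text
clock: 6.72
eef_pos: [0.4833, -0.3441, 0.2095]
tool_rot: [-0.495, 0.869, 0.003, -0.001]
ft_force: [-0.0, 0.4, 0.2]
grip_width: 0.0852
grasp_force: 0.0
6.7167 [ 0.4833 -0.3441  0.2095] 2.6074871669415884 -1.6556547311437437
```

View pics/plate1.png

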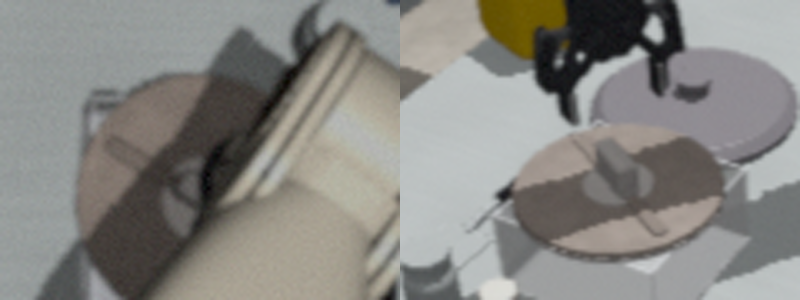

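Fingers straddle the block: finger tips at scene crop (572,115) and (660,90), block at (618,165). Descending to grasp.

```bash
python3 -m inch '[7,-1,-30,0,0,0.01,100, 7,-1,-55,0,0,0.01,100, 7,-1,-71,0,0,0.01,100, 7,-1,-71,0,0,0.01,100, 7,-1,-71,0,0,0.01,100]' 
python3 -m inch '[0,0,0,0,0,0,0,0,0,0,0,0,0,0,0,0,0,0,0,0,0,0,0,0,0,0,0,0,0,0,0,0,0,0,0,0,0,0,0,0,0,0]' 
```

```text
clock: 7.23
eef_pos: [0.494, -0.3451, 0.1437]
tool_rot: [-0.502, 0.865, -0.001, 0.001]
ft_force: [0.1, -0.4, -0.0]
grip_width: 0.0853
grasp_force: 0.0
clock: 7.73
eef_pos: [0.492, -0.3457, 0.1425]
tool_rot: [-0.501, 0.865, 0.0, -0.0]
ft_force: [-2.0, 1.1, 5.7]
grip_width: 0.0231
grasp_force: 61.0
```

```bash
python3 -m inch '[0,0,15,0,0,0,0,0,0,40,0,0,0,0,0,0,75,0,0,0,0,0,0,115,0,0,0,0,0,0,155,0,0,0,0,0,0,195,0,0,0,0,0,0,230,0,0,0,0,0,0,245,0,0,0,0]' 
python3 -m inch '[0,0,0,0,0,0,0,0,0,0,0,0,0,0]'
python3 - <<'E'
from h import *
o=bot.get_obs();q=o["tool_rot"];print(o["eef_pos"],2*np.arctan2(q[1],q[0])-np.pi/2,o["joint_pos"])
E
```

```text
clock: 8.4
eef_pos: [0.4928, -0.3462, 0.3911]
tool_rot: [-0.501, 0.865, -0.003, 0.001]
ft_force: [0.9, -0.1, -4.6]
grip_width: 0.0234
grasp_force: 59.9
clock: 8.57
eef_pos: [0.4927, -0.346, 0.3854]
tool_rot: [-0.501, 0.865, 0.0, -0.0]
ft_force: [0.3, 0.7, -7.5]
grip_width: 0.023
grasp_force: 59.8
[ 0.4927 -0.346   0.3854] 2.6203553876800525 [-0.6123  0.4635  0.6654  1.7736  0.     -1.6619]
```

```bash
python3 -m inch '[5,30,5,0,0,-0.05,0, 10,65,5,0,0,-0.11,0, 16,100,5,0,0,-0.17,0, 22,135,5,0,0,-0.23,0, 28,170,5,0,0,-0.29,0, 33,205,5,0,0,-0.35,0, 39,240,5,0,0,-0.41,0, 45,275,5,0,0,-0.47,0]' | sed -n 1,4p
python3 -m inch '[6,35,0,0,0,-0.06,0, 11,70,0,0,0,-0.12,0, 17,105,0,0,0,-0.18,0, 23,140,0,0,0,-0.24,0, 29,175,0,0,0,-0.3,0, 34,210,0,0,0,-0.36,0, 39,240,0,0,0,-0.41,0, 41,255,0,0,0,-0.442,0]' | sed -n 1,4p
python3 -m inch '[0,0,0,0,0,0,0,0,0,0,0,0,0,0,0,0,0,0,0,0,0]' | sed -n 4,7p
python3 - <<'E'
from h import *
o=bot.get_obs();q=o["tool_rot"];print(o["clock"],o["eef_pos"],2*np.arctan2(q[1],q[0])-np.pi/2,o["joint_pos"])
for c in("top","scene"):
    bot.camera(c)
    for n in ("peel_plate","shaft_tip"):
        for r in bot.spot_point(c,n)[:1]:print(c,n,r,atz(c,r["uv"],.343 if n[0]=="p" else .303))
E
python3 crop.py hub1 top,80,150,120,90 scene,310,120,120,90
```

```text
clock: 9.23
eef_pos: [0.5364, -0.0691, 0.3876]
tool_rot: [-0.284, 0.959, 0.001, -0.003]
ft_force: [1.1, -0.6, -7.0]
clock: 9.9
eef_pos: [0.5778, 0.1882, 0.3864]
tool_rot: [-0.07, 0.998, 0.0, -0.004]
ft_force: [0.6, -0.2, -6.8]
ft_force: [-0.1, -1.1, -6.6]
grip_width: 0.023
grasp_force: 59.7
10.15 [0.578  0.1835 0.3888] 1.708706700248368 [ 0.3078  0.4813  0.7026  1.7975 -0.0007  0.1699]
top peel_plate {'uv': [95.1, 184.8], 'confidence': 0.8} [0.5758 0.1866 0.343 ]
scene peel_plate {'uv': [380.1, 181.1], 'confidence': 0.57} [0.5617 0.1826 0.343 ]
scene shaft_tip {'uv': [217.7, 201.5], 'confidence': 0.33} [ 0.7631 -0.1452  0.303 ]
```

View pics/hub1.png

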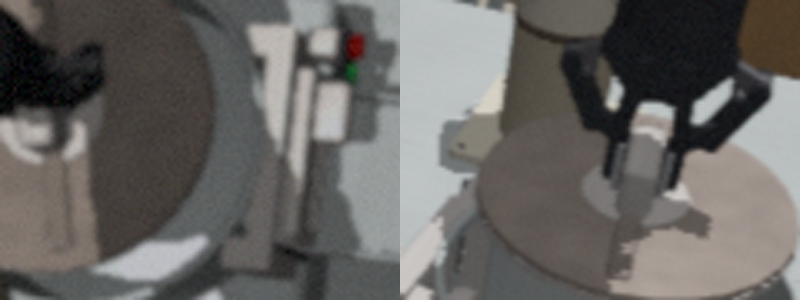

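Plate hangs level, concentric with the drum (the rim gap is even at the visible right side). I'll descend in stages watching force.

```bash
python3 -m inch '[0,0,-25,0,0,0,0,0,0,-55,0,0,0,0,0,0,-85,0,0,0,0,0,0,-110,0,0,0,0,0,0,-122,0,0,0,0,0,0,-124,0,0,0,0,0,0,-124,0,0,0,0]' | sed -n 2,4p
python3 -m inch '[0,0,-6,0,0,0,0,0,0,-12,0,0,0,0,0,0,-12,0,0,0,0]' | sed -n 2,4p
python3 -m inch '[0,0,-4,0,0,0,0,0,0,-7,0,0,0,0,0,0,-7,0,0,0,0]' | sed -n 2,7p
```

```text
eef_pos: [0.578, 0.1839, 0.2667]
tool_rot: [-0.069, 0.998, -0.0, -0.001]
ft_force: [-0.4, -0.3, -6.2]
eef_pos: [0.5786, 0.1842, 0.2553]
tool_rot: [-0.069, 0.998, 0.0, 0.0]
ft_force: [-0.4, 0.5, -6.2]
eef_pos: [0.5787, 0.1844, 0.2481]
tool_rot: [-0.069, 0.998, 0.0, 0.0]
ft_force: [1.4, 0.7, -6.7]
grip_width: 0.023
grasp_force: 59.8
```

```bash
python3 -m inch '[0,0,-3,0,0,0,0,0,0,-5,0,0,0,0,0,0,-5,0,0,0,0]' | sed -n 2,4p
python3 -m inch '[0,0,-2,0,0,0,0,0,0,-4,0,0,0,0,0,0,-4,0,0,0,0]' | sed -n 2,4p
python3 -m inch '[0,0,-2,0,0,0,0,0,0,-3,0,0,0,0,0,0,-3,0,0,0,0]' | sed -n 2,7p
```

```text
eef_pos: [0.5787, 0.1845, 0.2432]
tool_rot: [-0.069, 0.998, 0.0, 0.0]
ft_force: [1.1, 1.1, -7.5]
eef_pos: [0.5787, 0.1845, 0.2393]
tool_rot: [-0.069, 0.998, 0.0, 0.0]
ft_force: [1.4, 2.1, -6.9]
eef_pos: [0.5787, 0.1844, 0.2364]
tool_rot: [-0.069, 0.998, 0.0, 0.0]
ft_force: [2.3, 1.8, -7.2]
grip_width: 0.023
grasp_force: 59.9
```

```bash
python3 -m inch '[0,0,-3,0,0,0,0,0,0,-6,0,0,0,0,0,0,-6,0,0,0,0]' | sed -n 2,4p
python3 -m inch '[0,0,-3,0,0,0,0,0,0,-6,0,0,0,0,0,0,-6,0,0,0,0]' | sed -n 2,4p
python3 -m inch '[0,0,-2,0,0,0,0,0,0,-4,0,0,0,0,0,0,-4,0,0,0,0]' | sed -n 2,7p
```

```text
eef_pos: [0.5787, 0.1844, 0.2299]
tool_rot: [-0.069, 0.998, 0.0, 0.0]
ft_force: [3.1, 2.2, -7.4]
eef_pos: [0.5787, 0.1844, 0.2241]
tool_rot: [-0.069, 0.998, 0.0, 0.0]
ft_force: [4.2, 3.2, -7.1]
eef_pos: [0.5788, 0.1844, 0.2212]
tool_rot: [-0.069, 0.998, 0.0, 0.001]
ft_force: [1.0, 1.9, -2.1]
grip_width: 0.0233
grasp_force: 60.4
```

Keys dropped in and the seal is starting to compress. I'll keep pressing to the hard stop.

```bash
python3 -m inch '[0,0,-3,0,0,0,0,0,0,-3,0,0,0,0]' | sed -n 2,4p
python3 -m inch '[0,0,-3,0,0,0,0,0,0,-3,0,0,0,0]' | sed -n 2,4p
python3 -m inch '[0,0,-2,0,0,0,0,0,0,-2,0,0,0,0]' | sed -n 2,7p
```

```text
eef_pos: [0.5788, 0.1844, 0.2185]
tool_rot: [-0.069, 0.998, 0.0, 0.001]
ft_force: [0.7, 2.1, 3.2]
eef_pos: [0.5788, 0.1844, 0.2176]
tool_rot: [-0.069, 0.998, 0.001, 0.002]
ft_force: [-1.3, 1.6, 12.0]
eef_pos: [0.5788, 0.1844, 0.2175]
tool_rot: [-0.069, 0.998, 0.001, 0.003]
ft_force: [-3.9, 0.1, 19.5]
grip_width: 0.0231
grasp_force: 63.2
```

```bash
python3 -m inch '[0,0,-1,0,0,0,0,0,0,-1,0,0,0,0,0,0,-1,0,0,0,0,0,0,-1,0,0,0,0,0,0,-1,0,0,0,0,0,0,-1,0,0,0,0]'
python3 crop.py fin top,60,130,200,150 scene,130,110,320,240
```

```text
clock: 14.13
eef_pos: [0.5788, 0.1843, 0.2174]
tool_rot: [-0.069, 0.998, 0.001, 0.003]
ft_force: [-5.9, 0.6, 22.6]
grip_width: 0.0231
grasp_force: 63.9
```

View pics/fin.png

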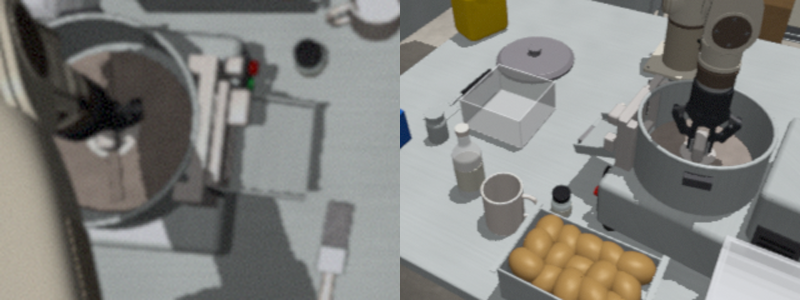

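The plate sits low and level in the drum at about (105,140) in the top crop. The door is shut, and the tub and bystanders are in place, so I'm handing in.

```bash
python3 -c "
from workcell import bot
print(bot.job_done())"
```

```text
the job is handed in; nothing more can be done
None
```

The door is shut on its catch and the plate is keyed into the hub and held pressed home (hard stop at the expected height, about 23 N); the job is handed in with no verdict shown, and the tub and the other items still visible in the last pictures stand where they were.

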